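# Tuck the laundry-tablet tub into the corner of the counter rail

### The job

Slide the low rectangular tub along the counter, pushing it with the fingers, until it sits snugly in the corner of the L-shaped white rail: a long side flush against the rail's long arm and an end flush against the short arm. Only push it, never lift, carry or tip it, and leave everything else on the counter where it stands; finish with the hand clear.

Things in the scene. Friction and masses are not known exactly. Their poses are not given: they have to be found in the camera images.
- tub: closed laundry-tablet tub: a low box with straight sides, 90 mm (its x) by 130 mm (its y), 66 mm high, white with a flat grey lid, no handle; 0.35 to 0.7 kg, loose, slides when pushed (1.5 to 5 N). Origin: centre of its underside; z up. At the start its x is within 0.35 rad of the rail's x
- rail: white L-shaped rail fixed to the counter, 35 mm high, 15 mm thick. Origin: inner corner, at z = 0. Long arm: 500 mm along its -y, inner face the plane x = 0, facing the robot (-x). Short arm: 110 mm along its -x, inner face the plane y = 0. Tub's home: centre at x = -45, y = -65 mm in this frame, its x along the rail's x. The counter within 100 mm in front of the long arm holds no bystander
- jar: small round screw-top jar, 64 mm across, 55 mm high, white with a grey lid, upright; a bystander that stands on the robot's side of the rail, in the same row as the tub. Origin: centre of its underside
- tin: flat round metal tin, 72 mm across, 24 mm high; bystander left of the rail's short arm. Origin: centre of its underside
- mug: white mug, 80 mm across, 90 mm high, handle to one side; bystander to the left. Origin: centre of its underside
- brush: flat brush with a thin handle, 190 mm long, lying on the robot's side, left of the tub's row; bystander. Origin: in its handle, by its underside
- softener: tall white bottle, 84 mm across, 240 mm high; bystander far left. Origin: centre of its underside
- spray: clear bottle with black cap, 66 mm across, 210 mm high; bystander far right. Origin: centre of its underside
- bowl: white bowl, 120 mm across, 50 mm high; bystander far right. Origin: centre of its underside
There are look-alikes about, which are no part of the job. What is shaped like the tub but blue, pink or red is not meant.

How it is judged:
At the end, for the whole second after the job is handed in: The tub stands flat on the counter, at rest, in the inner corner of the rail: a long side within 5 mm of the long arm, an end within 5 mm of the short arm, square to the rail within 0.05 rad (x of tub in the frame of rail between -0.05 and -0.04 m and y of tub in the frame of rail between -0.07 and -0.06 m and angle between the x axis of tub and the x axis of rail, either way round below 0.05 rad and angle between tub's own z axis and vertical below 0.05 rad and height (world z) of tub below 0.004 m and linear speed of tub below 0.01 m/s); the robot touches nothing.
It fails at once if the tub is lifted more than 10 mm off the counter (height (world z) of tub above 0.01 m).
It fails at once if the tub is tipped by more than 0.2 rad (angle between tub's own z axis and vertical above 0.2 rad).
It fails at once if one of the other things on the counter is moved more than 15 mm (distance of any of jar, tin, mug, brush, softener, spray, bowl from where it was at the start of the episode above 0.015 m).
It also fails if it takes over 54 s, if anything falls off the work surface, if the arm or the gripper's body presses on something with over 40 N, if the wrist force passes 120 N, or if a joint passes its speed limit or range.

### The arm

A 7-joint arm with a two-finger parallel gripper is mounted at the origin on the work surface. World frame = base frame: x ahead of the robot, y to its left, z up, the work surface at z = 0. Lengths are in m, angles in rad, forces in N, time in s.
With the tool pointing down it reaches from about 0.4 to 0.85 m from the base axis. Payload 6.9 kg.
Tool frame: the origin (TCP) lies midway between the tips of the shut fingers; the grasp point (between the pads) lies behind it (ctrl.pinch_z is the z of the grasp point in the tool frame, in m); z points along the fingers, y is the line along which they close (so a half turn about z gives the same grasp; the last joint's range is limited). The gripper opens to 85 mm and grips with 20 to 120 N. Pads are 22 mm wide; open, the fingers measure 114 mm over their backs; the gripper's body (76 mm by 85 mm) begins 54 mm behind the grasp point. The pads swing forward as they close: fully open they stand 13 mm farther back than shut.
Start: joints at [-1.179, 0.507, -0.238, 1.5, 0.126, 1.149, -0.155], TCP at [0.176, 0.6, 0.231] pointing down, gripper open.
Joint ranges: [-3.08, 3.08], [-0.24, 2.05], [-1.43, 1.35], [0, 2.5], [-1.52, 4.66], [0.17, 1.96], [-2.89, 2.89]. Speed limits (rad/s): [2.39, 2.39, 3.14, 3.14, 3.14, 3.14, 3.14].

### API

Orientations are given as a unit quaternion [w, x, y, z].
In Python, from station import ctrl, get_state, vision, ticket, models gives the robot as it stands. Calls block until the motion is done:
- ctrl.movep(position, orientation): joint-space move of the TCP to a pose.
- ctrl.movel(position, frame=None, max_speed=0.15): straight line of the TCP; frame=None keeps the orientation; max_speed is the mean speed in m/s.
- ctrl.set_joints(angles): joint-space move.
- ctrl.ungrasp() and ctrl.close_gripper(force=None): open the fingers fully, or close them until they stop; force is the grip in N (None keeps the last).
- ctrl.pause(seconds).
- ctrl.ik(position, orientation): joint angles nearest the present ones, or None.
- get_state(): the state.
- vision.grab_frame(name): name is "side" or "top"; returns (picture, depth): 420x560x3 uint8, blue, green, red; 420x560 float32, m along the optical axis (not along the pixel's ray), 0 where there is no reading.
- vision.camera_info(name): a dict with "mtx" (3x3 intrinsics, pixels), "dist_coeffs" ([k1, k2, p1, p2, k3] as OpenCV has them; the pictures are not rectified), "R" (3x3) and "t" (3): a world point X has camera coordinates R X + t. Camera axes: x right, y down, z forward; pixel columns grow to the right and rows downward; lengths in m; the calibration is good to about 2 mm. A picture is of the moment at which its call begins. camera_info takes no time and is no camera call.
A pose or a line that the arm cannot do raises ctrl.Unreachable and nothing moves.
- ticket.close_job(): hands the job in; it is judged then, once.
Trained networks look in the newest picture that a camera, given by its name, has taken for a name from the list of things; names that differ only in an ending like _2 or _b are one class to them, and where a whole thing is asked for, a point or a joint stands for the part that bears it (a point fixed in the world has none). Each returns a list of dicts, best first, with "p" (0 to 1); they miss things now and then, are a little off and sometimes report something else, mostly with a low value. They report only what shows in the picture. A call takes as long as a camera call. They do not tell look-alikes from the thing itself.
- models.recognise(camera, target): "point" ([column, row] in pixels, amid what is visible of it).
- models.masks_of(camera, target): "mask" (420x560 bool, what is visible of it) and "point" ([column, row] in pixels, amid what is visible of it).
The state is a dict: "time": time; "qpos": joint angles; "qd": joint speeds; "tau": joint torques, N m; "tcp_pos": TCP position; "eef_rot": TCP orientation; "contact_force": force on the tool from outside, world axes, zero at the start; "wrist_torque": the same for the moment, N m; "width": finger opening in m; "gripper_force": force on a finger pad.
Only numpy, scipy, OpenCV 4.12 (cv2) and the standard library are available. Lean on these libraries where they do the work, as an engineer would, in place of code of your own. Each camera call takes 0.05 s, during which the arm holds its last target. There are 200 camera calls.

## Working session

There is one attempt and no reset: what is moved stays moved. The work goes in short steps, each a Python script; the robot and the scene stay as the last script left them, time stands still between calls to the robot, and variables do not carry over. Pictures are saved under pics/ and viewed, at most 10 in all, crops included, and the job is handed in when it is done.

```bash
ls; mkdir -p pics
cat > h.py <<'E'
import numpy as np, cv2
from station import ctrl, get_state, vision, ticket, models
def pts(name, depth, mask):
    "world points of masked pixels by depth"
    c=vision.camera_info(name); v,u=np.nonzero(mask&(depth>0))
    n=cv2.undistortPoints(np.c_[u,v].astype(float)[:,None],np.array(c["mtx"]),np.array(c["dist_coeffs"]))[:,0]
    z=depth[v,u]; P=np.c_[n*z[:,None],z]
    return (P-np.array(c["t"]))@np.array(c["R"]), u, v
def proj(name,X):
    c=vision.camera_info(name)
    return cv2.projectPoints(np.atleast_2d(np.array(X,float)),cv2.Rodrigues(np.array(c["R"]))[0],np.array(c["t"]),np.array(c["mtx"]),np.array(c["dist_coeffs"]))[0][:,0]
E
python3 - <<'E'
from h import *
for n in("top","side"):
    p,d=vision.grab_frame(n); cv2.imwrite(f"pics/{n}0.png",p); np.save(f"pics/{n}0.npy",d)
    for t in("tub","rail","jar","tin","mug","brush"):
        for r in models.masks_of(n,t):
            P,_,_=pts(n,d,r["mask"])
            print(n,t,round(r["p"],2),np.round(r["point"]),r["mask"].sum(),np.round(np.median(P,0),3) if len(P) else None, np.round(np.percentile(P[:,2],[5,95]),3) if len(P) else None)
E
```

```text
pics
top tub 0.97 [117. 128.] 2148 [0.731 0.417 0.064] [0.019 0.068]
top tub 0.93 [282. 194.] 1957 [ 0.555 -0.018  0.066] [0.043 0.069]
top tub 0.84 [340. 278.] 2181 [ 0.348 -0.154  0.065] [0.06  0.069]
top tub 0.79 [129. 302.] 2541 [0.304 0.342 0.065] [0.021 0.069]
top rail 0.97 [303. 135.] 2343 [ 0.741 -0.066  0.033] [0.001 0.038]
top jar 0.71 [367. 193.] 566 [ 0.569 -0.227  0.054] [0.014 0.059]
top jar 0.6 [216. 227.] 956 [0.48  0.151 0.018] [0.003 0.022]
top tin 0.74 [194. 170.] 643 [0.628 0.222 0.024] [0.005 0.028]
top mug 0.72 [176. 224.] 1240 [0.488 0.25  0.038] [0.002 0.091]
top brush 0.94 [215. 228.] 937 [0.477 0.15  0.018] [0.003 0.022]
side tub 0.9 [160. 160.] 1615 [0.301 0.316 0.061] [0.005 0.067]
side tub 0.74 [294. 203.] 2114 [ 0.547 -0.037  0.063] [0.005 0.067]
side tub 0.7 [275. 104.] 1218 [0.727 0.398 0.055] [0.003 0.067]
side tub 0.6 [245. 276.] 2654 [ 0.344 -0.178  0.064] [0.014 0.067]
side tub 0.22 [274. 154.] 372 [0.623 0.213 0.022] [0.005 0.025]
side rail 0.97 [372. 206.] 2638 [ 0.742 -0.115  0.025] [0.    0.036]
side jar 0.87 [342. 268.] 733 [ 0.562 -0.242  0.052] [0.009 0.056]
side tin 0.62 [273. 156.] 364 [0.623 0.213 0.022] [0.005 0.025]
side mug 0.7 [227. 159.] 976 [0.48  0.218 0.058] [0.01  0.087]
```

View pics/top0.png

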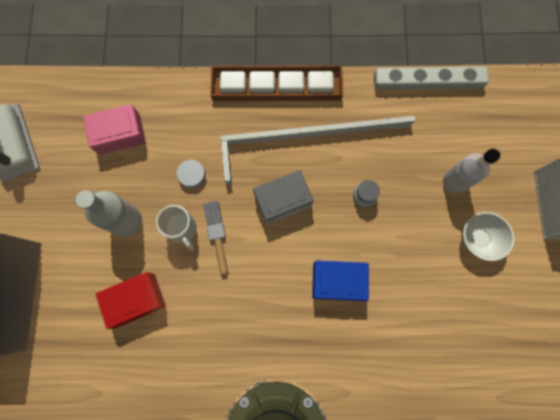

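View pics/side0.png

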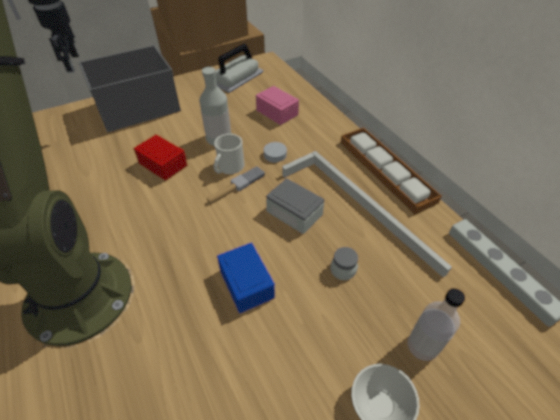

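Four tub-shaped things show in the top view: pink (115,128), grey and white (283,196), blue (340,280) and red (129,302). Only the one at (283,196) fits "white with a grey lid". In the side view it is at (294,205), with white sides. The rail's inner corner is near (229,143) in the top view. The jar is at (367,193), right of the tub in the same row, and the brush is at (215,228). I'll confirm the tub in a crop and measure.

```bash
cat > meas.py <<'E'
from h import *
from scipy.optimize import minimize
def tub_pose(name):
    p,d=vision.grab_frame(name)
    ms=models.masks_of(name,"tub")
    best=None
    for r in ms:
        m=r["mask"]; s=cv2.cvtColor(p,cv2.COLOR_BGR2HSV)[...,1][m].mean()
        if s<90 and r["p"]>.3:
            P,_,_=pts(name,d,m); 
            top=P[(P[:,2]>.06)&(P[:,2]<.072)]
            if len(top)<300: continue
            (c,sz,a)=cv2.minAreaRect(top[:,:2].astype(np.float32)*1000)
            if sz[0]>sz[1]: a-=90   # a: dir of short side
            a=(a+90)%180-90
            print(name,"tub",np.round(c,1),np.round(sorted(sz),1),"yaw",round(np.radians(a),3),"ztop",round(float(np.median(top[:,2])),4),"sat",round(s))
    return p,d
def rail(name):
    p,d=vision.grab_frame(name)
    m=models.masks_of(name,"rail")[0]["mask"]
    P,u,v=pts(name,d,m); T=P[(P[:,2]>.029)&(P[:,2]<.041)][:,:2]
    def cost(q):
        c,s=np.cos(q[2]),np.sin(q[2]); L=(T-q[:2])@np.array([[c,-s],[s,c]])
        def box(x0,x1,y0,y1):
            dx=np.maximum(np.maximum(x0-L[:,0],L[:,0]-x1),0);dy=np.maximum(np.maximum(y0-L[:,1],L[:,1]-y1),0)
            # signed: also penalise off-centre
            return np.hypot(dx,dy)
        e=np.minimum(box(.0075,.0075,-.5,.0075),box(-.11,.0075,.0075,.0075))
        return np.minimum(e,.02).mean()
    i=T[:,1].argmax()
    r=min((minimize(cost,[T[i,0]+a,T[i,1]-.015,.0+b],method="Nelder-Mead",options=dict(xatol=1e-5,fatol=1e-8,maxiter=2000)) for a in(0,.03,.06) for b in(-.1,0,.1)),key=lambda r:r.fun)
    L=(T-r.x[:2])@np.array([[np.cos(r.x[2]),-np.sin(r.x[2])],[np.sin(r.x[2]),np.cos(r.x[2])]])
    print(name,"rail",np.round(r.x,4),"err",round(r.fun,4),"z",np.round(np.median(P[P[:,2]>.02][:,2]),4),"Lrange",np.round(L.min(0),3),np.round(L.max(0),3))
    lo=L[(L[:,1]<-.03)]; print("  long arm x pct",np.round(np.percentile(lo[:,0],[3,50,97]),4)); sh=L[L[:,0]<-.02]; print("  short arm y pct",np.round(np.percentile(sh[:,1],[3,50,97]),4))
    return r.x
if __name__=="__main__":
    for n in("top","side"):
        p,_=tub_pose(n); rail(n)
        if n=="top": cv2.imwrite("pics/crop.png",cv2.resize(p[110:240,200:420],None,fx=3.6,fy=3.6,interpolation=cv2.INTER_CUBIC))
E
python3 meas.py
```

```text
top tub [560.9 -17.5] [ 90.7 129.9] yaw 0.386 ztop 0.0658 sat 17
top rail [0.7137 0.1292 0.1052] err 0.0038 z 0.0349 Lrange [-0.11  -0.498] [0.018 0.016]
  long arm x pct [0.0014 0.0074 0.0156]
  short arm y pct [0.0007 0.0072 0.0145]
side tub [558.1 -19. ] [ 90.9 131.2] yaw 0.376 ztop 0.0647 sat 14Traceback (most recent call last):
  File "meas.py", line 38, in <module>
    p,_=tub_pose(n); rail(n)
                     ~~~~^^^
  File "meas.py", line 30, in rail
    i=T[:,1].argmax()
ValueError: attempt to get argmax of an empty sequence
```

View pics/crop.png

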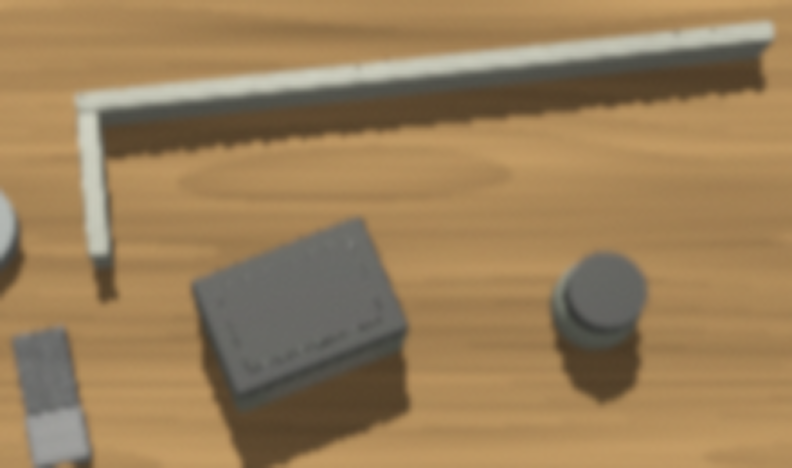

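The crop shows a white body with a flat grey lid, so this is the tub, and its size fits at 90.7 x 129.9 mm with the top at 65.8 mm. The top view puts it at (0.561, -0.017), with a yaw of about +0.28 relative to the rail. The rail corner is at (0.714, 0.129), yaw 0.105. I'll cross-check the rail from the side view and check reachability.

```bash
cat > push.py <<'E'
from h import *
from scipy.spatial.transform import Rotation as Ro
C=np.array([.7137,.1292]); A=.1052
ex=np.array([np.cos(A),np.sin(A)]); ey=np.array([-np.sin(A),np.cos(A)])
def W(x,y,z): return np.r_[C+x*ex+y*ey,z]
def L(p): d=np.array(p)[:2]-C; return np.array([d@ex,d@ey])
def quat(sg=1):
    y=np.r_[sg*ey,0]; z=np.array([0,0,-1.]); q=Ro.from_matrix(np.c_[np.cross(y,z),y,z]).as_quat(); return list(q[[3,0,1,2]])
E
python3 - <<'E'
from push import *
print("pinch_z",ctrl.pinch_z,get_state()["time"],get_state()["contact_force"])
for sg in(1,-1):
    for p in((-.27,-.13,.4),(-.27,-.13,.015),(-.10,-.13,.015),(-.05,-.26,.015),(-.05,-.14,.015)):
        q=ctrl.ik(W(*p),quat(sg)); print(sg,p,np.round(W(*p),3),None if q is None else np.round(q,2))
p,d=vision.grab_frame("side"); m=models.masks_of("side","rail")
P,_,_=pts("side",d,m[0]["mask"]); print(len(m),np.round(np.percentile(P[:,2],[5,25,50,75,95]),4))
T=P[(P[:,2]>.03)]; l=np.array([L(t) for t in T]); lo=l[l[:,1]<-.03]; sh=l[l[:,0]<-.02]
for a,b in((-.45,-.3),(-.3,-.15),(-.15,-.03)):
    s=lo[(lo[:,1]>a)&(lo[:,1]<b)&(abs(lo[:,0])<.03)]; print(a,b,np.round(np.percentile(s[:,0],[5,50,95]),4),len(s))
print("short",np.round(np.percentile(sh[:,1],[5,50,95]),4),len(sh))
E
```

```text
pinch_z -0.0187 1.1 [-0.94622288  0.19773702 -0.31477282]
1 (-0.27, -0.13, 0.4) [ 0.459 -0.028  0.4  ] [-0.32  0.15  0.4   1.58 -0.06  1.42  1.76]
1 (-0.27, -0.13, 0.015) [ 0.459 -0.028  0.015] [ 0.12  0.58 -0.16  2.18  0.22  0.4   1.46]
1 (-0.1, -0.13, 0.015) [ 0.628 -0.011  0.015] [ 0.1   0.74 -0.2   1.73  0.21  0.69  1.46]
1 (-0.05, -0.26, 0.015) [ 0.691 -0.135  0.015] [ 0.24  0.83 -0.14  1.5   0.14  0.83  1.72]
1 (-0.05, -0.14, 0.015) [ 0.679 -0.015  0.015] [ 0.1   0.8  -0.2   1.58  0.21  0.79  1.49]
-1 (-0.27, -0.13, 0.4) [ 0.459 -0.028  0.4  ] [-0.54  0.17  0.67  1.58 -0.11  1.42 -1.32]
-1 (-0.27, -0.13, 0.015) [ 0.459 -0.028  0.015] [-0.16  0.59  0.25  2.18 -0.37  0.41 -1.08]
-1 (-0.1, -0.13, 0.015) [ 0.628 -0.011  0.015] [-0.34  0.81  0.56  1.73 -0.59  0.77 -0.96]
-1 (-0.05, -0.26, 0.015) [ 0.691 -0.135  0.015] [-0.13  0.9   0.56  1.5  -0.56  0.9  -0.85]
-1 (-0.05, -0.14, 0.015) [ 0.679 -0.015  0.015] [-0.33  0.88  0.6   1.58 -0.6   0.87 -0.97]
1 [0.004  0.0141 0.0266 0.0338 0.0359]
-0.45 -0.3 [-0.0008  0.0048  0.0133] 321
-0.3 -0.15 [-0.001   0.0046  0.0127] 254
-0.15 -0.03 [-0.0015  0.0038  0.0124] 161
short [-0.0006  0.005   0.0136] 116
```

```bash
cat >> push.py <<'E'
def fz(): return np.array(get_state()["contact_force"])[:2]
def step_push(x,y,z,dirn,n,ds,base,fmax=10,v=.05):
    "creep along dirn (rail frame) until the reaction exceeds fmax"
    u=dirn[0]*ex+dirn[1]*ey
    for i in range(1,n+1):
        ctrl.movel(W(x+dirn[0]*ds*i,y+dirn[1]*ds*i,z),max_speed=v)
        f=-(fz()-base)@u
        print(np.round(L(get_state()["tcp_pos"]),4),round(f,1),round(get_state()["time"],2))
        if f>fmax: break
E
python3 - <<'E'
from push import *
p=get_state()["tcp_pos"]
ctrl.movel([p[0],p[1],.40],max_speed=.3)
ctrl.movep(W(-.27,-.13,.30),quat(1))
ctrl.movel(W(-.27,-.13,.012),max_speed=.2)
b=fz(); print("base",b,get_state()["time"],get_state()["width"])
ctrl.movel(W(-.20,-.13,.012),max_speed=.07); print(fz()-b,np.round(L(get_state()["tcp_pos"]),4))
ctrl.movel(W(-.13,-.13,.012),max_speed=.07); print(fz()-b)
step_push(-.13,-.13,.012,(1,0),11,.004,b)
np.save("base.npy",b)
import meas
p,_=meas.tub_pose("side"); cv2.imwrite("pics/side1.png",p)
E
```

```text
base [-0.00912072  0.02031648] 5.9667 0.08532509586785648
[-6.74377459  4.01540711] [-0.2015 -0.1276]
[-4.63212946 -0.82613866]
[-0.1276 -0.1298] 7.3 8.52
[-0.1234 -0.1299] 7.2 8.77
[-0.1192 -0.13  ] 6.3 9.02
[-0.1152 -0.13  ] 5.5 9.27
[-0.1112 -0.13  ] 6.4 9.52
[-0.1072 -0.13  ] 5.4 9.77
[-0.1031 -0.13  ] 4.7 10.02
[-0.0997 -0.1301] 7.1 10.27
[-0.1    -0.1301] 20.2 10.52
side tub [683.4 -30.8] [ 88.4 109.4] yaw 0.147 ztop 0.0647 sat 13
```

View pics/side1.png

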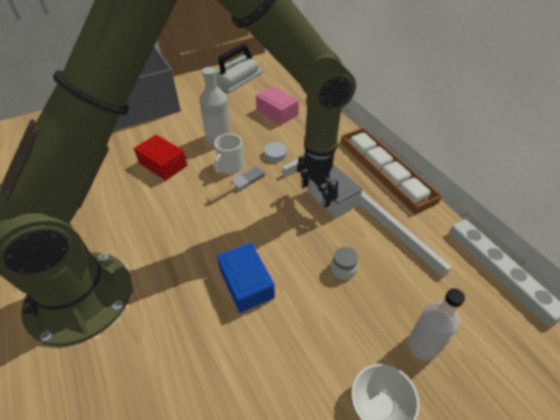

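The tub now lies along the long arm, at about (340,188) in the side view. The jar at (345,263) and the brush have not moved. Next I push on its right end with the fingers shut.

Run:
```python
from push import *
ctrl.movel(W(-.13,-.13,.012),max_speed=.12)
ctrl.movel(W(-.13,-.13,.12),max_speed=.25)
ctrl.close_gripper(20)
ctrl.movel(W(-.049,-.275,.12),max_speed=.25)
import meas; meas.tub_pose("top"); meas.tub_pose("side")
ctrl.movel(W(-.049,-.275,.012),max_speed=.2)
b=fz(); print("t",get_state()["time"],get_state()["width"],b)
ctrl.movel(W(-.049,-.17,.012),max_speed=.07); print(fz()-b)
step_push(-.049,-.17,.012,(0,1),12,.004,b,fmax=11)
p,_=meas.tub_pose("side")
```

```text
top tub [702.3  20.3] [65.2 78. ] yaw 1.137 ztop 0.0656 sat 11
side tub [682.9 -21.9] [ 90.5 127.7] yaw 0.112 ztop 0.0648 sat 11
t 14.125 -0.0004961208368086305 [ 0.42421317 -0.35196508]
[-0.52986231 -5.21401925]
[-0.0488 -0.1677] 5.0 16.02
[-0.0489 -0.1637] 5.4 16.27
[-0.0484 -0.1625] 11.1 16.52
side tub [673.1  59.6] [ 89.3 131.2] yaw 0.086 ztop 0.0648 sat 12
```

It's now near home (x' about -0.048, y' about -0.065). One more two-finger push towards the long arm will square it up, then I'll check with the hand clear.

Run:
```python
from push import *
import meas
ctrl.movel(W(-.049,-.20,.012),max_speed=.12)
ctrl.movel(W(-.06,-.22,.12),max_speed=.25)
ctrl.ungrasp()
ctrl.movel(W(-.16,-.077,.12),max_speed=.25)
ctrl.movel(W(-.16,-.077,.012),max_speed=.2)
b=fz(); print("t",get_state()["time"],b)
ctrl.movel(W(-.115,-.077,.012),max_speed=.1); print(fz()-b)
step_push(-.115,-.077,.012,(1,0),7,.003,b,fmax=12)
ctrl.movel(W(-.16,-.077,.012),max_speed=.12)
ctrl.movel(W(-.16,-.077,.20),max_speed=.25)
ctrl.movep(W(-.30,-.15,.30),quat(1))
for n in("top","side"):
    p,d=meas.tub_pose(n); cv2.imwrite(f"pics/{n}3.png",p)
meas.rail("top"); print(get_state()["time"])
for t in("jar","tin","mug","brush"):
    for n in ("top","side"):
        models_r=models.recognise(n,t)
        print(t,n,[(np.round(r["point"]),round(r["p"],2)) for r in models_r[:2]])
t=cv2.imread("pics/top3.png")[90:250,180:400]; s=cv2.imread("pics/side3.png")[120:290,200:420]
cv2.imwrite("pics/end.png",np.vstack([cv2.resize(t,(410,298)),cv2.resize(s,(410,298))]))
```

```text
t 20.0417 [-0.28606275 -0.22228725]
[-0.09528536  0.33815691]
[-0.1122 -0.077 ] -0.8 20.89
[-0.1089 -0.077 ] -0.9 21.14
[-0.1058 -0.077 ] -0.5 21.39
[-0.1028 -0.077 ] -0.3 21.64
[-0.1003 -0.077 ] 1.3 21.89
[-0.0998 -0.077 ] 9.0 22.14
[-0.1   -0.077] 18.7 22.39
top tub [675.9  62.8] [ 89.7 124.8] yaw 0.103 ztop 0.0657 sat 13
side tub [674.3  57.6] [ 89.3 128.6] yaw 0.106 ztop 0.0646 sat 12
top rail [0.7159 0.1305 0.1   ] err 0.0037 z 0.035 Lrange [-0.112 -0.5  ] [0.017 0.014]
  long arm x pct [0.0011 0.0075 0.0155]
  short arm y pct [-0.0002  0.007   0.0136]
25.0667
jar top [(array([375., 191.]), 0.53)]
jar side [(array([343., 267.]), 0.69)]
tin top [(array([194., 169.]), 0.57)]
tin side [(array([276., 156.]), 0.67), (array([342., 267.]), 0.64)]
mug top [(array([176., 225.]), 0.84)]
mug side [(array([380., 395.]), 0.7), (array([228., 158.]), 0.65)]
brush top [(array([218., 230.]), 0.82)]
brush side [(array([243., 181.]), 0.89)]
```

View pics/end.png

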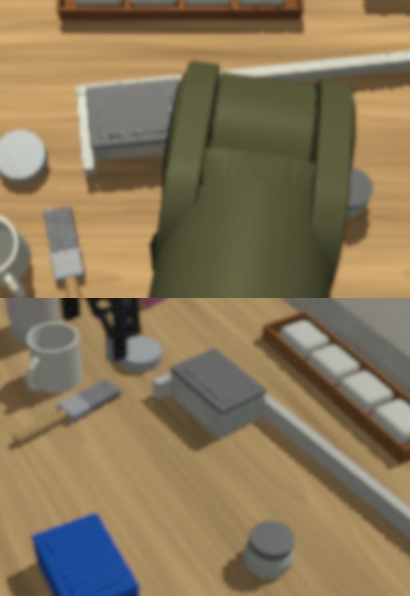

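In the crop the tub sits in the corner, but the arm hides its right end in the top view. I'll move the hand aside for one unobstructed check.

Run:
```python
from push import *
import meas
ctrl.movep(W(-.30,.20,.38),quat(1))
p,d=meas.tub_pose("top"); cv2.imwrite("pics/top4.png",p); q=meas.rail("top"); print(np.round(q,4))
cv2.imwrite("pics/end4.png",cv2.resize(p[100:220,200:360],None,fx=4,fy=4,interpolation=cv2.INTER_CUBIC))
for t in("jar","tin"): print(t,[(np.round(r["point"]),round(r["p"],2)) for r in models.recognise("top",t)])
for m in (models.masks_of("top","tub")):
    if abs(m["point"][0]-250)<40:
        P,_,_=pts("top",d,m["mask"]); T=P[P[:,2]>.06]; l=np.array([L(t) for t in T]); print("tub lid in rail frame",np.round(np.percentile(l,[1,99],axis=0),4))
```

```text
top tub [676.9  60.8] [ 89.8 129.7] yaw 0.101 ztop 0.0657 sat 16
top rail [0.7151 0.1307 0.1016] err 0.0038 z 0.035 Lrange [-0.11  -0.499] [0.017 0.014]
  long arm x pct [0.001  0.0074 0.0157]
  short arm y pct [0.0002 0.0068 0.0133]
[0.7151 0.1307 0.1016]
jar [(array([366., 191.]), 0.61)]
tin [(array([192., 170.]), 0.65)]
tub lid in rail frame [[-0.0877 -0.1273]
 [-0.0009 -0.0009]]
```

View pics/end4.png

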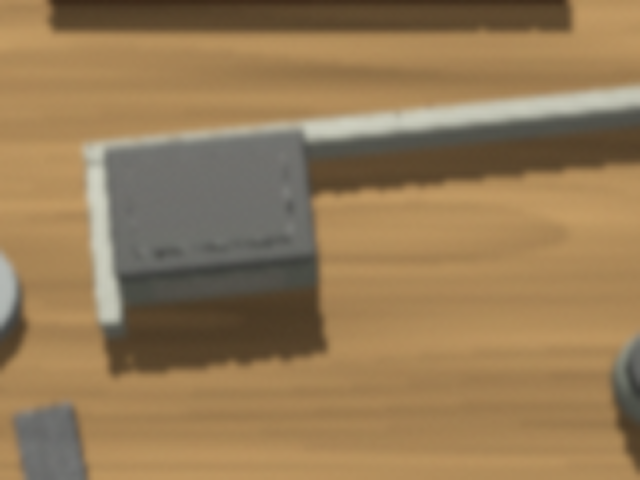

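The tub is seated flush in the corner at about x' = -0.044, y' = -0.065, square within about 0.005 rad. The hand is clear and the bystanders haven't moved.

```bash
python3 -c "
from station import ticket,get_state
print(get_state()['time']); print(ticket.close_job())"
```

```text
27.1667
the job is handed in; nothing more can be done
None
```

I pushed the tub flush into the rail corner with the fingers and handed the job in at 27.2 s with the hand clear; the last pictures show it square to the rail within about 0.005 rad and the bystanders near the tub where they stood.

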